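# Assemble the stain filter on the laboratory bench

### The arm

A 7-joint arm with a two-finger parallel gripper is mounted at the origin on the work surface. World frame = base frame: x ahead of the robot, y to its left, z up, the work surface at z = 0. Lengths are in m, angles in rad, forces in N, time in s.
With the tool pointing down it reaches from about 0.425 to 0.975 m from the base axis. Payload 16.7 kg.
Tool frame: the origin (TCP) lies between the finger pads; the fingertips stand 17 mm ahead of it and the grasp point (between the pads) lies 2 mm behind it; z points along the fingers, y is the line along which they close (so a half turn about z gives the same grasp; the last joint's range is limited). The gripper opens to 85 mm and grips with 20 to 120 N. Pads are 22 mm wide; open, the fingers measure 114 mm over their backs; the gripper's body (76 mm by 85 mm) begins 54 mm behind the grasp point. The pads swing forward as they close: fully open they stand 13 mm farther back than shut.
Start: joints at [1.052, 0.426, 0.074, 1.606, -0.034, 1.111, -0.067], TCP at [0.243, -0.63, 0.248] pointing down, gripper open.
Joint ranges: [-2.85, 2.85], [-0.5, 2.14], [-1.23, 1.37], [0.21, 2.46], [-1.02, 4.16], [0.16, 2.05], [-2.73, 2.73]. Speed limits (rad/s): [1.89, 1.89, 2.39, 2.39, 3.01, 3.01, 3.01].

### API

Orientations are given as a unit quaternion [w, x, y, z].
In Python, from cell import r gives the robot as it stands.
- The arm moves only by the tool jog_arm, never from a script. Its argument "commands" is a list that holds one entry, the list of rows, each a list of 7 numbers: the opening, from 0 (shut) to 1 (fully open), then the shift along the tool's x, y, z in m, then the turn, a rotation vector about the tool's x, y, z in rad. A call has 1 to 12 rows; each row shifts and turns the commanded pose from where the row before left it, along the tool's axes as they then stand; what a row does not reach is not made up. A row lasts 1/10 s, in which the tool goes at most 50 mm and 8.59 degrees, less where a joint would pass 70% of its speed; a pose out of reach is approached as far as the arm can. A call is refused whole if a number of a shift passes 0.05 or a number of a turn 0.15, either way. A call with a gripper value outside its range is refused whole. The fingers move at their own pace and stop on an object; "force" is the grip in N (left out, the last holds). Time passes only in rows, so rows that do not move let the fingers close. It gives the time, the measured TCP pose, the force, the opening and the grip force at its end, in the units of the state.
- r.sense(): the state, without advancing time (a new reading comes with each control period).
- r.snapshot(name): name is "side" or "top" or "wrist"; returns the picture (480x640x3 uint8, red, green, blue); there is no depth.
- r.camera_params(name): a dict with "fx", "fy", "cx", "cy" (pixels), "view" (4x4, takes a point from world to camera coordinates). Camera axes: x right, y up, looking along -z (the intrinsics and any distortion apply to the point x, -y, -z); pixel columns grow to the right and rows downward; lengths in m; the calibration is good to about 2 mm. A picture is of the moment at which its call begins: read the wrist's pose just before it. camera_params takes no time and is no camera call; for the wrist camera it gives the pose at the moment of the call.
- r.finish_job(): hands the job in; it is judged then, once.
Trained networks look in the newest picture that a camera, given by its name, has taken for a name from the list of things; names that differ only in an ending like _2 or _b are one class to them, and where a whole thing is asked for, a point or a joint stands for the part that bears it (a point fixed in the world has none). Each returns a list of dicts, best first, with "confidence" (0 to 1); they miss things now and then, are a little off and sometimes report something else, mostly with a low value. They report only what shows in the picture. A call takes as long as a camera call. They do not tell look-alikes from the thing itself.
- r.look_for(camera, target): "xyz" ([x, y, z] in m, in world coordinates, good to about 4 mm: the middle of the surface that is visible of it).
- r.silhouettes(camera, target): "pixels" (480x640 bool, what is visible of it).
- r.mark_of(camera, target): "xyz" ([x, y, z] in m, in world coordinates, good to about 4 mm: a listed point, or the origin of a listed thing).
The state is a dict: "time_s": time; "qpos": joint angles; "joint_velocities": joint speeds; "joint_efforts": joint torques, N m; "eef_pos": TCP position; "tcp_rot": TCP orientation; "ft_force": force on the tool from outside, world axes, zero at the start; "wrist_torque": the same for the moment, N m; "gripper_width": opening from 0.0 (shut) to 1.0 (fully open); "finger_force": force on a finger pad.
Only numpy, scipy, OpenCV 4.12 (cv2) and the standard library are available. Lean on these libraries where they do the work, as an engineer would, in place of code of your own. Each camera call takes 0.05 s, during which the arm holds its last target. There are 200 camera calls.

### The job

Assemble the filter unit upright on the low square stand, from the bottom up: first the plain steel receiver in the stand's recess, then the aluminium filter holder on the receiver, then the wider steel funnel cup (dark drain hole in its floor) in the holder, and last the lid, knob up. Let go of each part when it is fully seated before fetching the next; set the parts down rather than dropping them, and leave the two specimen pots and the dropper bottle standing where they are.

Things in the scene. Friction and masses are not known exactly. Their poses are not given: they have to be found in the camera images.
- stand_seat (a point): Low square stand, fixed to the bench: grey painted plate 96 x 96 mm, 14 mm thick, with a round recess in its top, 60 mm in diameter and 8 mm deep. The point is the centre of the recess's floor, 6 mm above the bench; z up.
- receiver_center (a point): Receiver: plain straight steel cup, open top, flat bottom, no foot; narrowest and tallest of the four parts: 55 mm outside diameter, 72 mm tall, wall 3 mm (mouth 49 mm). Fits the stand's recess with 2.5 mm play all round. Point: on its axis, half-way up (36 mm above its underside); z up when upright.
- holder_center (a point): Filter holder: aluminium collar 62 mm across, 28 mm tall, its top recess (54 mm across, 14 mm deep) with dark dots on the floor; below it a tapered foot 14 mm tall, 32 to 42 mm across. Foot enters receiver's mouth, collar rests on its rim, 3.5 mm play. Point: on axis, half-way up, 21 mm above foot's underside; z up. Best gripped 12 mm above the point, so fingertips clear the receiver.
- funnel_center (a point): Funnel cup: deep steel cup 64 mm across, 50 mm tall (mouth 56 mm, 44 mm deep) with a round dark drain hole on its floor; below it a tapered foot 12 mm tall, 34 to 46 mm across, on which it stands. Foot enters the holder's recess, cup rests on the holder's rim, 4 mm play. Point: on axis, half-way up, 31 mm above the foot's underside; z up. Best gripped 11 mm above the point.
- lid_knob (a point): Lid: steel disc 66 mm across, 8 mm thick, with a black round knob on top, 16 mm across, 30 mm tall; below it a tapered foot 10 mm tall, 36 to 48 mm across, on which it stands. Foot enters the funnel cup's mouth, disc rests on its rim, 4 mm play. Point: grip height in the knob, on axis, 40 mm above the foot's underside, 22 mm above the disc; z up.
- pot1_center (a point): Bystander: closed specimen pot, white body with a red screw lid, 58 mm in diameter, 65 mm tall; loose, standing. The point is its centre, half-way up. To be left alone.
- pot2_center (a point): Bystander: a second specimen pot, the same as the first. The point is its centre, half-way up. To be left alone.
- dropper_center (a point): Bystander: small blue dropper bottle with a white cap, 36 mm in diameter, 85 mm tall; loose, standing. The point is its centre, half-way up. To be left alone.
Not all that is in view belongs to the job. Leave any turquoise or yellow look-alike of the part that bears lid_knob alone. What is shaped like the part that bears holder_center but turquoise is not meant.

How it is judged:
By the outcome, as a careful person would: the job done as asked, in the order asked, and still so for the second after the job is handed in, with the robot touching nothing.
It also fails if it takes over 128 s, if anything falls off the work surface, if the arm or the gripper's body presses on something with over 40 N, if the wrist force passes 120 N, or if a joint passes its speed limit or range.

## Working session

There is one attempt and no reset: what is moved stays moved. The work goes in short steps, Python scripts to look and compute and a tool call to move; the robot and the scene stay as the last step left them, time stands still between calls to the robot, and variables do not carry over. Pictures are saved under pics/ and viewed, at most 16 in all, crops included, and the job is handed in when it is done.

Besides the shell and the picture viewer there is one more tool, called after "Call:" by a JSON object that holds its "name" and its "arguments", one argument or row to a line. jog_arm: Moves the arm, as the interface text tells. Its arguments: {"type":"object","properties":{"commands":{"type":"array","items":{"type":"array","items":{"type":"array","items":{"type":"number"}}}},"force":{"type":"number"}},"required":["commands"]}

```bash
mkdir -p pics; ls; cat > h.py <<'E'
from cell import r
import numpy as np, cv2
from scipy.spatial.transform import Rotation as R
def snap(cam,name):
    im=r.snapshot(cam); cv2.imwrite(f'pics/{name}.png',im[:,:,::-1]); return im
def proj(cam,p):
    c=r.camera_params(cam); q=np.array(c['view'])@np.append(p,1); x,y,z=q[0],-q[1],-q[2]
    return np.array([c['fx']*x/z+c['cx'],c['fy']*y/z+c['cy']])
def unproj(cam,uv,z):
    c=r.camera_params(cam); V=np.array(c['view']); d=np.array([(uv[0]-c['cx'])/c['fx'],-(uv[1]-c['cy'])/c['fy'],-1])
    o=-V[:3,:3].T@V[:3,3]; d=V[:3,:3].T@d; return o+d*(z-o[2])/d[2]
E
python3 - <<'E'
from h import *
s=r.sense(); print(s['time_s'],s['eef_pos'],s['tcp_rot'],s['gripper_width'])
for c in('top','side'):
    snap(c,c+'0'); print(c,{k:np.round(v,3).tolist() for k,v in r.camera_params(c).items()})
    for t in('stand_seat','receiver_center','holder_center','funnel_center','lid_knob','pot1_center','dropper_center'):
        for d in r.mark_of(c,t): print(t,np.round(d['xyz'],3),round(d['confidence'],2),proj(c,d['xyz']).round())
E
```

```text
pics
0.0 [ 0.2431517  -0.62925589  0.24758778] [-6.35305177e-04  9.83048156e-01  1.83346369e-01 -1.70382969e-04] 0.9979195430791404
top {'fx': 560.598, 'fy': 560.598, 'cx': 321.398, 'cy': 232.096, 'view': [[0.008, -1.0, 0.019, -0.025], [0.986, 0.011, 0.166, -0.529], [-0.166, 0.018, 0.986, -1.119], [0.0, 0.0, 0.0, 1.0]]}
stand_seat [ 0.446 -0.086  0.005] 0.81 [352. 274.]
stand_seat [0.546 0.354 0.024] 0.54 [143. 224.]
receiver_center [ 0.534 -0.356  0.035] 0.58 [481. 233.]
holder_center [0.651 0.334 0.02 ] 0.57 [156. 176.]
holder_center [0.548 0.353 0.024] 0.56 [144. 223.]
funnel_center [0.66  0.168 0.032] 0.87 [234. 172.]
lid_knob [ 0.672 -0.25   0.039] 0.92 [430. 168.]
lid_knob [0.662 0.    0.037] 0.88 [312. 171.]
lid_knob [ 0.667 -0.118  0.044] 0.87 [368. 169.]
pot1_center [ 0.387 -0.293  0.035] 0.77 [453. 303.]
dropper_center [0.462 0.115 0.042] 0.86 [255. 264.]
dropper_center [ 0.386 -0.292  0.033] 0.28 [453. 303.]
side {'fx': 539.019, 'fy': 539.019, 'cx': 317.043, 'cy': 241.797, 'view': [[-0.96, -0.281, -0.015, 0.505], [0.15, -0.555, 0.818, -0.144], [-0.238, 0.783, 0.575, -1.137], [0.0, 0.0, 0.0, 1.0]]}
stand_seat [ 0.446 -0.084  0.007] 0.57 [358. 252.]
receiver_center [ 0.529 -0.354  0.034] 0.86 [351. 185.]
holder_center [0.657 0.34  0.021] 0.92 [199. 357.]
holder_center [0.543 0.354 0.023] 0.84 [253. 375.]
holder_center [ 0.385 -0.294  0.029] 0.54 [398. 204.]
funnel_center [0.658 0.168 0.035] 0.64 [235. 294.]
lid_knob [ 0.667 -0.116  0.041] 0.81 [276. 221.]
lid_knob [ 0.664 -0.004  0.039] 0.7 [261. 247.]
lid_knob [ 0.672 -0.245  0.039] 0.63 [291. 196.]
lid_knob [0.464 0.112 0.041] 0.39 [330. 291.]
pot1_center [ 0.384 -0.295  0.031] 0.91 [399. 204.]
pot1_center [ 0.53  -0.355  0.035] 0.3 [351. 185.]
dropper_center [0.468 0.112 0.043] 0.89 [328. 290.]
```

View pics/top0.png

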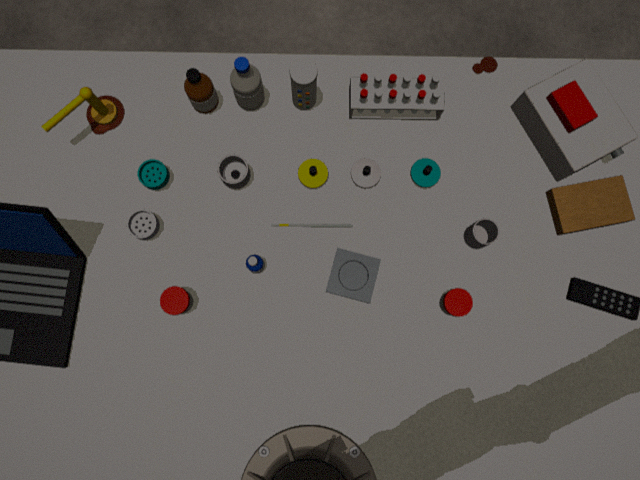

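View pics/side0.png

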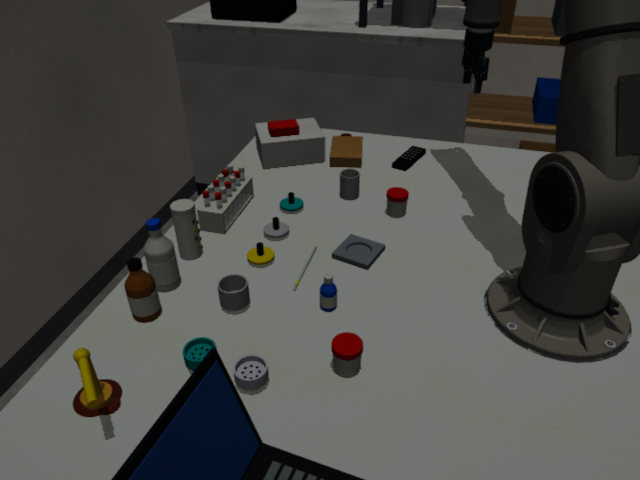

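The top view shows:
- Stand at (353,275), receiver at (481,233), aluminium holder at (144,224), funnel at (234,171).
- Steel lid at (366,172), with look-alikes at (313,173), (426,172) and (153,174).
- Pots at (175,300) and (458,302), dropper at (255,264).

The side view agrees with this. I'll square the tool to world x and go over the receiver.

Call:
{"name": "jog_arm", "arguments": {
  "commands": [
    [[1,0,0,0,0,0,0.123],[1,0,0,0,0,0,0.123],[1,0,0,0,0,0,0.123],[1,0.034,-0.034,0,0,0,0],[1,0.034,-0.034,0,0,0,0],[1,0.034,-0.034,0,0,0,0],[1,0.034,-0.034,0,0,0,0],[1,0.034,-0.034,0,0,0,0],[1,0.034,-0.034,0,0,0,0],[1,0.034,-0.034,0,0,0,0],[1,0.034,-0.034,0,0,0,0]]
  ],
  "force": 40
}}

```text
time_s: 1.9
eef_pos: [0.5166, -0.3561, 0.2486]
tcp_rot: [0.0, 1.0, -0.0, 0.0]
ft_force: [0.4, -0.5, -0.9]
gripper_width: 1.006
finger_force: 0.0
```

```bash
python3 - <<'E'
from h import *
s=r.sense(); print(s['time_s'],s['eef_pos'],s['tcp_rot'],s['qpos'].round(2))
snap('wrist','w1');c=r.camera_params('wrist');V=np.array(c['view']); print(c['fx'],c['cx'],c['cy'],V.round(3).tolist(),(-V[:3,:3].T@V[:3,3]).round(3))
print([ (np.round(d['xyz'],4),d['confidence']) for d in r.mark_of('wrist','receiver_center')])
E
```

```text
1.9 [ 0.51656016 -0.35609865  0.24857197] [ 9.63930226e-05  9.99999970e-01 -1.33145205e-04  1.81261877e-04] [ 0.49  0.35  0.01  1.72 -0.    1.08 -1.07]
417.0198172319416 316.9570291845973 238.12880741387946 [[0.009, -1.0, -0.005, -0.354], [0.961, 0.01, -0.275, -0.465], [0.275, -0.002, 0.961, -0.523], [0.0, 0.0, 0.0, 1.0]] [ 0.594 -0.35   0.373]
[(array([ 0.5343, -0.354 ,  0.0349]), 0.74)]
```

View pics/w1.png

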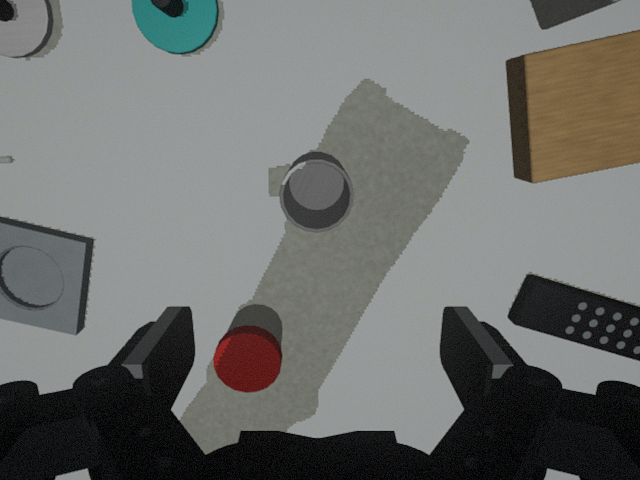

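The wrist view shows the receiver rim centred near (317,195), a pot at (248,358), and the stand recess at (30,277). I'll fit the receiver by matching its silhouette to a model.

```bash
cat >> h.py <<'E'
from scipy.optimize import fsolve
# rings (height above underside, radius)
RINGS={'receiver_center':[(0,.0275),(.072,.0275)],'holder_center':[(0,.016),(.014,.021),(.014,.031),(.042,.031)],
 'funnel_center':[(0,.017),(.012,.023),(.012,.032),(.062,.032)],'lid_knob':[(0,.018),(.010,.024),(.010,.033),(.018,.033),(.048,.008)]}
a=np.linspace(0,2*np.pi,48)
def hullc(cam,t,x,y,z0):
    P=np.array([proj(cam,[x+q*np.cos(b),y+q*np.sin(b),z0+h]) for h,q in RINGS[t] for b in a]).astype(np.float32)
    h=cv2.convexHull(P); m=cv2.moments(h); return np.array([m['m10'],m['m01']])/m['m00'],m['m00']
def fit(cam,t,guess,z0=0.):
    out=[]
    for d in r.silhouettes(cam,t):
        k=d['pixels'].astype(np.uint8); h=cv2.convexHull(np.argwhere(k)[:,::-1].astype(np.int32)); m=cv2.moments(h)
        if m['m00']<50: continue
        c=np.array([m['m10'],m['m01']])/m['m00']
        if np.linalg.norm(c-hullc(cam,t,*guess[:2],z0)[0])>40: continue
        s=fsolve(lambda p:hullc(cam,t,*p,z0)[0]-c,guess[:2]); print(t,s.round(4),'area ratio',round(m['m00']/hullc(cam,t,*s,z0)[1],3),round(d['confidence'],2)); out.append(s)
    return out
E
python3 - <<'E'
from h import *
fit('wrist','receiver_center',[.532,-.355]); 
for t,g in (('receiver_center',[.532,-.355]),('holder_center',[.545,.354]),('funnel_center',[.659,.168]),('lid_knob',[.667,-.117])):
  for c in('top','side'): r.snapshot(c); print(c); fit(c,t,g)
print(unproj('wrist',[317,195],.072),unproj('wrist',[31,277],.014),unproj('top',[353.5,275],.014))
E
```

```text
receiver_center [ 0.5342 -0.3541] area ratio 0.96 0.89
top
receiver_center [ 0.5289 -0.3532] area ratio 0.846 0.94
side
receiver_center [ 0.5338 -0.3559] area ratio 0.898 0.71
top
holder_center [0.544  0.3538] area ratio 0.982 0.83
sideTraceback (most recent call last):
  File "<stdin>", line 4, in <module>
  File "h.py", line 27, in fit
    s=fsolve(lambda p:hullc(cam,t,*p,z0)[0]-c,guess[:2]); print(t,s.round(4),'area ratio',round(m['m00']/hullc(cam,t,*s,z0)[1],3),round(d['confidence'],2)); out.append(s)
    res = _root_hybr(_wrapped_func, x0, args, jac=fprime, **options)
    retval = _minpack._hybrd(func, x0, args, 1, xtol, maxfev,
                             ml, mu, epsfcn, factor, diag)
    return func(*fargs)
  File "h.py", line 27, in <lambda>
    s=fsolve(lambda p:hullc(cam,t,*p,z0)[0]-c,guess[:2]); print(t,s.round(4),'area ratio',round(m['m00']/hullc(cam,t,*s,z0)[1],3),round(d['confidence'],2)); out.append(s)
                      ~~~~~^^^^^^^^^^^^^
  File "h.py", line 18, in hullc
    P=np.array([proj(cam,[x+q*np.cos(b),y+q*np.sin(b),z0+h]) for h,q in RINGS[t] for b in a]).astype(np.float32)
                ~~~~^^^^^^^^^^^^^^^^^^^^^^^^^^^^^^^^^^^^^^^^
  File "h.py", line 7, in proj
    c=r.camera_params(cam); q=np.array(c['view'])@np.append(p,1); x,y,z=q[0],-q[1],-q[2]
ValueError: time passes only in moves, steps and waits
```

Call:
{"name": "jog_arm", "arguments": {
  "commands": [
    [[1,0.0088,-0.001,0.02,0,0,0],[1,0.0088,-0.001,0.04,0,0,0],[1,0,0,0.045,0,0,0],[1,0,0,0.045,0,0,0],[1,0,0,0.04,0,0,0],[1,0,0,0.014,0,0,0],[1,0,0,0,0,0,0],[0.4,0,0,0,0,0,0],[0.4,0,0,0,0,0,0],[0.4,0,0,0,0,0,0],[0.4,0,0,0,0,0,0],[0.4,0,0,0,0,0,0]]
  ],
  "force": 40
}}

```text
time_s: 3.65
eef_pos: [0.5341, -0.3565, 0.0468]
tcp_rot: [0.001, 1.0, -0.0, 0.002]
ft_force: [-1.5, 0.4, 8.5]
gripper_width: 0.639
finger_force: 40.9
```

```bash
python3 - <<'E'
s=open('h.py').read()
s=s.replace("def proj(","C={}\ndef params(c,fresh=False):\n    if fresh or c not in C: C[c]=r.camera_params(c)\n    return C[c]\ndef proj(").replace("c=r.camera_params(cam);","c=params(cam);").replace("im=r.snapshot(cam);","im=r.snapshot(cam); params(cam,True);")
open('h.py','w').write(s)
E
python3 - <<'E'
from h import *
s=r.sense(); print(s['time_s'],s['gripper_width'],s['finger_force'],s['eef_pos'])
snap('wrist','g1')
E
```

```text
3.65 0.63924234058407 40.914560817182064 [ 0.53411916 -0.35646726  0.04683438]
```

Call:
{"name": "jog_arm", "arguments": {
  "commands": [
    [[0.4,0,0,-0.03,0,0,0],[0.4,0,0,-0.05,0,0,0],[0.4,0,0,-0.05,0,0,0],[0.4,0,0,-0.05,0,0,0],[0.4,-0.0173,-0.045,-0.01,0,0,0],[0.4,-0.0173,-0.045,-0.01,0,0,0],[0.4,-0.0173,-0.045,0,0,0,0],[0.4,-0.0173,-0.045,0,0,0,0],[0.4,-0.0173,-0.045,0,0,0,0],[0.4,-0.0173,-0.045,0,0,0,0],[0.4,0,0,0,0,0,0],[0.4,0,0,0,0,0,0]]
  ]
}}

```text
time_s: 4.9
eef_pos: [0.4294, -0.0851, 0.2458]
tcp_rot: [0.0, 1.0, 0.001, 0.001]
ft_force: [0.2, -0.1, -1.9]
gripper_width: 0.636
finger_force: 43.3
```

```bash
python3 - <<'E'
from h import *
s=r.sense(); print(s['time_s'],s['gripper_width'],s['finger_force'],s['eef_pos'],s['tcp_rot'].round(4),s['ft_force'])
snap('wrist','w2'); print([ (np.round(d['xyz'],4),d['confidence'],proj('wrist',d['xyz'])) for d in r.mark_of('wrist','stand_seat')])
fit('wrist','receiver_center',s['eef_pos'],s['eef_pos'][2]-.047)
E
```

```text
4.9 0.6360669862276693 43.26576294377446 [ 0.4293759  -0.08506307  0.2458369 ] [3.0e-04 1.0e+00 8.0e-04 1.4e-03] [ 0.15965084 -0.06206475 -1.91432261]
[(array([ 0.4417, -0.0893,  0.0051]), 0.57, array([319.66656672, 188.54365113]))]
receiver_center [ 0.4332 -0.0872] area ratio 0.859 0.91
```

View pics/w2.png

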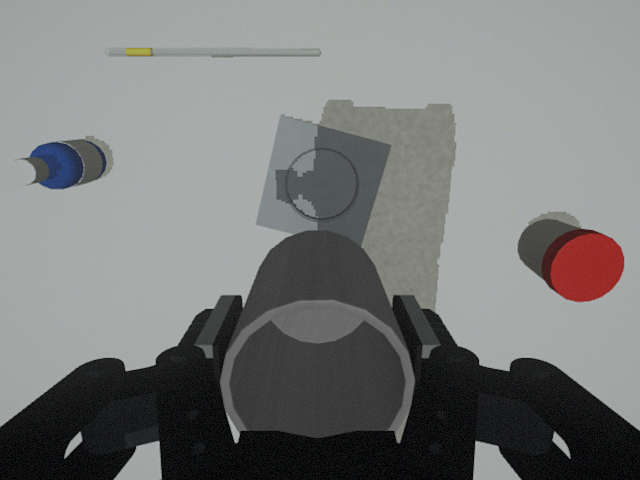

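The recess circle is centred near (321.5,184). The held receiver rim spans columns 221–415, with its far edge at row 300.

```bash
python3 - <<'E'
from h import *
im=cv2.imread('pics/w2.png',0); params('wrist')
g=cv2.createCLAHE(3,(4,4)).apply(im)
print('recess',unproj('wrist',[321.5,184],.014))
for u in ([286,184],[358,184],[321,148],[321,221]): print(unproj('wrist',u,.014).round(4))
print('rim far',unproj('wrist',[318,300.5],.2708),'L/R',unproj('wrist',[221.5,380],.2708),unproj('wrist',[415,380],.2708))
print('bottom far',unproj('wrist',[319,231],.1988))
cv2.imwrite('pics/c2.png',cv2.resize(g[100:320,220:420],None,fx=2.7,fy=2.7,interpolation=cv2.INTER_CUBIC))
E
```

```text
recess [ 0.44687567 -0.0913782   0.014     ]
[ 0.4469 -0.061   0.014 ]
[ 0.4469 -0.1226  0.014 ]
[ 0.477  -0.0909  0.014 ]
[ 0.4143 -0.091   0.014 ]
rim far [ 0.45600032 -0.08820096  0.2708    ] L/R [ 0.43236688 -0.06183599  0.2708    ] [ 0.43240207 -0.11468699  0.2708    ]
bottom far [ 0.45510578 -0.0886762   0.1988    ]
```

View pics/c2.png

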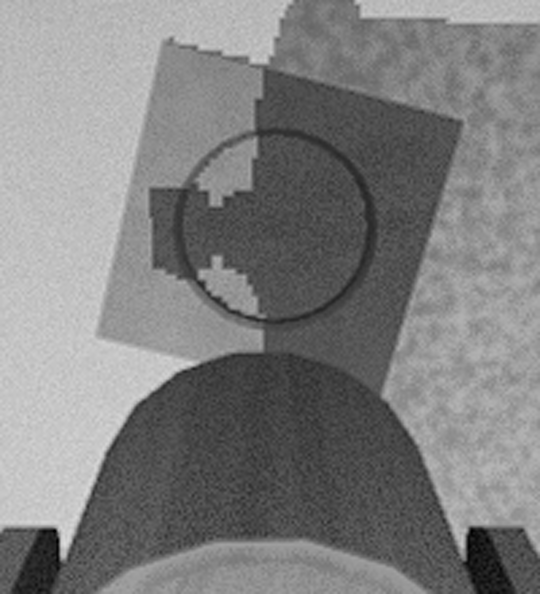

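```bash
python3 - <<'E'
from h import *
print(unproj('top',[353.5,275],.014),unproj('side',[359,250],.014))
o=[]
for n,(u,v) in (('top0',(353,275)),('side0',(359,250))):
    im=cv2.imread(f'pics/{n}.png',0)[v-32:v+32,u-32:u+32]
    o.append(cv2.resize(cv2.normalize(im,None,0,255,cv2.NORM_MINMAX),None,fx=6,fy=6,interpolation=cv2.INTER_CUBIC))
cv2.imwrite('pics/c3.png',np.hstack(o))
E
```

```text
[ 0.44387389 -0.08917576  0.014     ] [ 0.44474136 -0.08355993  0.014     ]
```

View pics/c3.png

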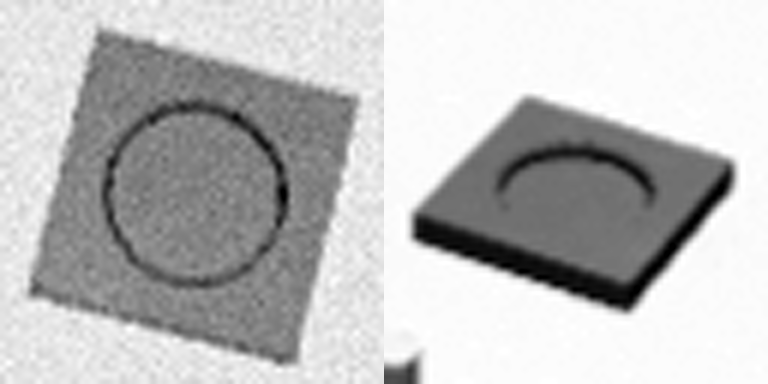

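Top crop: recess centre at (353.6,275.5). Side crop: top-face centre at (359,249.5). They disagree by about 5 mm in y, so I'll bring the held receiver near the stand as a reference.

Call:
{"name": "jog_arm", "arguments": {
  "commands": [
    [[0.4,0.008,0.001,0.03,0,0,0],[0.4,0.0078,0.001,0.04,0,0,0],[0.4,0,0,0.04,0,0,0],[0.4,0,0,0.03,0,0,0],[0.4,0,0,0.016,0,0,0],[0.4,0,0,0,0,0,0],[0.4,0,0,0,0,0,0]]
  ]
}}

```text
time_s: 5.75
eef_pos: [0.4454, -0.0883, 0.0886]
tcp_rot: [-0.0, 1.0, -0.001, -0.0]
ft_force: [0.4, -0.1, -0.9]
gripper_width: 0.634
finger_force: 43.2
```

```bash
python3 - <<'E'
from h import *
s=r.sense(); print(s['time_s'],s['eef_pos'],s['tcp_rot'].round(4),s['ft_force'])
o=[]
for c,(u,v) in (('top',(353,265)),('side',(357,230))):
    im=cv2.cvtColor(snap(c,c+'h'),cv2.COLOR_RGB2GRAY)[v-48:v+48,u-48:u+48]
    o.append(cv2.resize(im,None,fx=4,fy=4,interpolation=cv2.INTER_CUBIC)); fit(c,'receiver_center',s['eef_pos'],s['eef_pos'][2]-.047)
cv2.imwrite('pics/c4.png',np.hstack(o))
for p in ([0,0.0275,-.047],[0,-.0275,-.047],[.0275,0,-.047],[-.0275,0,-.047]): print(proj('side',s['eef_pos']+p).round(1),(proj('side',s['eef_pos']+p)-[309,182])*4)
E
```

```text
5.75 [ 0.44535143 -0.08828898  0.08856968] [-0.e+00  1.e+00 -8.e-04 -2.e-04] [ 0.40861033 -0.10884453 -0.92012096]
receiver_center [ 0.4408 -0.0815] area ratio 0.791 0.56
[357. 246.] [191.86798664 255.85843443]
[362.  233.3] [212.03667674 205.03641708]
[348.3 237.8] [157.32609861 223.20902776]
[370.8 241.2] [247.37274762 236.90636514]
```

View pics/c4.png

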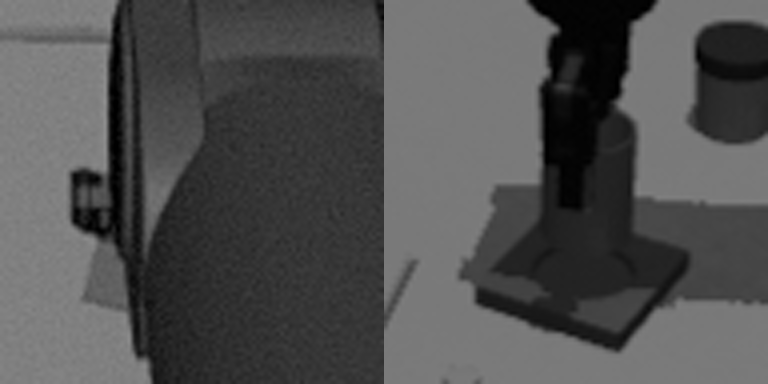

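```bash
python3 - <<'E'
from h import *
s=r.sense()
def ext(c,x,y,z,q):
    P=np.array([proj(c,[x+q*np.cos(b),y+q*np.sin(b),z]) for b in a]); return np.r_[P.min(0),P.max(0)].round(1)
e=s['eef_pos']
print('bottom pred side',(ext('side',e[0],e[1],e[2]-.047,.0275)-[309,182,309,182])*4)
for y in(-.083,-.086,-.089): print(y,'recess side',(ext('side',.445,y,.014,.03)-[309,182,309,182])*4, 'top0',ext('top',.445,y,.014,.03), 'side0 crop',(ext('side',.445,y,.014,.03)-[327,218,327,218])*6)
im=cv2.imread('pics/sideh.png',0)
print(im[240:260,355]); print(im[240:260,352]); print(im[235,340:376])
E
```

```text
bottom pred side [155.2 203.2 247.6 256. ]
-0.083 recess side [149.6 243.6 249.2 302.4] top0 [336.3 260.3 364.8 288.7] side0 crop [116.4 149.4 265.8 237.6]
-0.086 recess side [150.8 241.2 250.4 299.2] top0 [337.8 260.3 366.2 288.7] side0 crop [118.2 145.8 267.6 232.8]
-0.089 recess side [152.  238.4 251.2 296.4] top0 [339.2 260.3 367.6 288.7] side0 crop [120.  141.6 268.8 228.6]
[35 35 35 35 34 33 34 35 35 35 35 35 35 35 36 35 34 35 36 36]
[32 34 32 34 28 32 34 35 35 35 35 36 35 34 35 34 35 36 36 35]
[69 70 69 68 69 70 71 62 40 28 31 31 32 33 34 33 32 31 32 38 39 36 36 36
 36 34 33 32 31 30 32 55 71 71 71 73]
```

The side camera agrees with the arm pose to about 1 mm. The stand estimates cluster at (0.445,-0.088), where the tool now is, so I'm lowering gently.

Call:
{"name": "jog_arm", "arguments": {
  "commands": [
    [[0.4,0,0,0.012,0,0,0],[0.4,0,0,0.012,0,0,0],[0.4,0,0,0.002,0,0,0],[0.4,0,0,0.002,0,0,0],[0.4,0,0,0.002,0,0,0],[0.4,0,0,0.001,0,0,0],[0.4,0,0,0.001,0,0,0],[0.4,0,0,0,0,0,0]]
  ]
}}

```text
time_s: 6.75
eef_pos: [0.4451, -0.0876, 0.0564]
tcp_rot: [-0.0, 1.0, -0.0, 0.0]
ft_force: [-0.7, -0.5, -1.4]
gripper_width: 0.638
finger_force: 43.3
```

Call:
{"name": "jog_arm", "arguments": {
  "commands": [
    [[0.4,0,0,0.002,0,0,0],[0.4,0,0,0.001,0,0,0],[0.4,0,0,0.0005,0,0,0],[0.4,0,0,0,0,0,0]]
  ]
}}

```text
time_s: 7.15
eef_pos: [0.445, -0.0876, 0.0529]
tcp_rot: [-0.0, 1.0, -0.0, -0.0]
ft_force: [-1.1, 0.5, 0.4]
gripper_width: 0.635
finger_force: 43.5
```

Call:
{"name": "jog_arm", "arguments": {
  "commands": [
    [[0.4,0,0,0.0005,0,0,0],[0.75,0,0,0,0,0,0],[1,0,0,0,0,0,0],[1,0,0,0,0,0,0],[1,0,0,-0.03,0,0,0],[1,0,0,-0.05,0,0,0],[1,0,0,-0.05,0,0,0],[1,0,0,-0.05,0,0,0],[1,0,0,-0.02,0,0,0],[1,0,0,0,0,0,0]]
  ]
}}

```text
time_s: 8.15
eef_pos: [0.4465, -0.0878, 0.2555]
tcp_rot: [0.0, 1.0, -0.0, 0.003]
ft_force: [-0.2, 0.7, -1.1]
gripper_width: 0.993
finger_force: 0.0
```

```bash
python3 - <<'E'
from h import *
s=r.sense(); print(s['time_s'],s['eef_pos'])
snap('wrist','w5'); fit('wrist','receiver_center',[.445,-.0876],.006)
E
```

```text
8.15 [ 0.44645188 -0.08784857  0.25553285]
receiver_center [ 0.4426 -0.088 ] area ratio 0.964 0.84
```

View pics/w5.png

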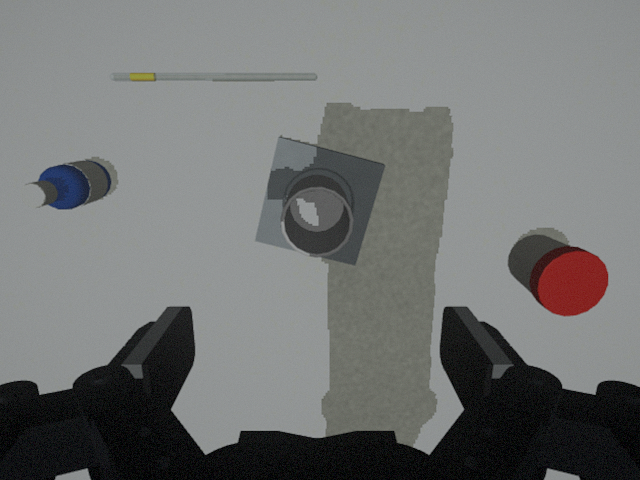

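The picture shows the receiver standing upright in the recess (rim at about (317,222)). Now the holder.

Call:
{"name": "jog_arm", "arguments": {
  "commands": [
    [[1,0.009,-0.049,0,0,0,0],[1,0.009,-0.049,0,0,0,0],[1,0.009,-0.049,0,0,0,0],[1,0.009,-0.049,0,0,0,0],[1,0.009,-0.049,0,0,0,0],[1,0.009,-0.049,0,0,0,0],[1,0.009,-0.049,0,0,0,0],[1,0.009,-0.049,0,0,0,0],[1,0.009,-0.049,0,0,0,0],[1,0,0,0,0,0,0],[1,0,0,0,0,0,0]]
  ]
}}

```text
time_s: 9.35
eef_pos: [0.5251, 0.3543, 0.2497]
tcp_rot: [0.001, 1.0, 0.001, -0.002]
ft_force: [0.7, -0.8, -0.5]
gripper_width: 1.003
finger_force: 0.0
```

```bash
python3 - <<'E'
from h import *
s=r.sense(); print(s['time_s'],s['eef_pos'])
snap('wrist','w6'); fit('wrist','holder_center',[.545,.354]); print([(d['xyz'],d['confidence']) for d in r.mark_of('wrist','holder_center')])
E
```

```text
9.35 [0.52507664 0.35428541 0.24972113]
holder_center [0.5463 0.3511] area ratio 0.959 0.96
[([0.6512, 0.3415, 0.0211], 0.62), ([0.5431, 0.3564, 0.0199], 0.56)]
```

Call:
{"name": "jog_arm", "arguments": {
  "commands": [
    [[1,0.01,0,0.02,0,0,0],[1,0.01,0,0.04,0,0,0],[1,0,0,0.05,0,0,0],[1,0,0,0.045,0,0,0],[1,0,0,0.04,0,0,0],[1,0,0,0.021,0,0,0],[1,0,0,0,0,0,0],[0.5,0,0,0,0,0,0],[0.5,0,0,0,0,0,0],[0.5,0,0,0,0,0,0],[0.5,0,0,0,0,0,0],[0.5,0,0,0,0,0,0]]
  ],
  "force": 40
}}

```text
time_s: 10.7
eef_pos: [0.5473, 0.3536, 0.0386]
tcp_rot: [-0.001, 1.0, -0.0, 0.001]
ft_force: [-0.9, -1.6, 9.6]
gripper_width: 0.7
finger_force: 44.1
```

```bash
python3 - <<'E'
from h import *
s=r.sense(); print(s['time_s'],s['eef_pos'],s['gripper_width'],s['ft_force'],s['tcp_rot'])
im=snap('wrist','w7'); im2=snap('side','s7')[290:430,160:340]
cv2.imwrite('pics/c7.png',np.hstack([im[240:,160:480,::-1],cv2.resize(im2,(308,240),interpolation=cv2.INTER_CUBIC)[:,:,::-1]]))
E
```

```text
10.7 [0.54733249 0.35364574 0.03859126] 0.6997766662802957 [-0.90138497 -1.57032956  9.55223133] [-6.92254929e-04  9.99998710e-01 -3.90771394e-04  1.39587872e-03]
```

View pics/c7.png

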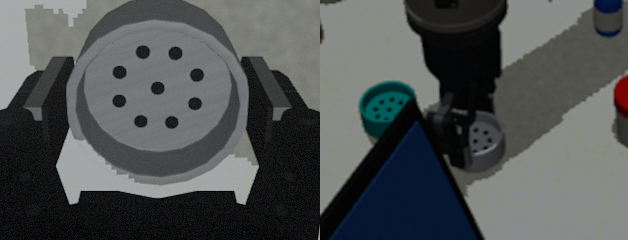

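The holder is held centrally: rim ellipse centre at about (318,340), dots visible, turquoise one untouched. Computing its offset in the tool.

```bash
python3 - <<'E'
from h import *
s=r.sense(); e=s['eef_pos']
for u in ([318,261.5],[318,423]): print((unproj('wrist',u,.042)-e).round(4))
for u in ([227,335],[409,335]): print((unproj('wrist',u,.042)-e).round(4))
E
```

```text
[ 0.0291 -0.0016  0.0034]
[-0.0301 -0.0017  0.0034]
[0.0038 0.0279 0.0034]
[ 0.0039 -0.0311  0.0034]
```

Call:
{"name": "jog_arm", "arguments": {
  "commands": [
    [[0.5,0,0,-0.03,0,0,0],[0.5,0,0,-0.05,0,0,0],[0.5,0,0,-0.05,0,0,0],[0.5,-0.0115,0.049,-0.05,0,0,0],[0.5,-0.0115,0.049,-0.03,0,0,0],[0.5,-0.0115,0.049,0,0,0,0],[0.5,-0.0115,0.049,0,0,0,0],[0.5,-0.0115,0.049,0,0,0,0],[0.5,-0.0115,0.049,0,0,0,0],[0.5,-0.0115,0.049,0,0,0,0],[0.5,-0.0115,0.049,0,0,0,0],[0.5,-0.0115,0.049,0,0,0,0]]
  ]
}}

```text
time_s: 12.0
eef_pos: [0.4475, -0.0656, 0.2285]
tcp_rot: [0.0, 1.0, -0.0, 0.001]
ft_force: [0.9, -0.8, -0.8]
gripper_width: 0.698
finger_force: 43.9
```

Call:
{"name": "jog_arm", "arguments": {
  "commands": [
    [[0.5,0,0,0,0,0,0],[0.5,0,0,0,0,0,0]]
  ]
}}

```text
time_s: 12.2
eef_pos: [0.4481, -0.0648, 0.2283]
tcp_rot: [0.0, 1.0, -0.001, 0.001]
ft_force: [0.9, 0.6, 0.0]
gripper_width: 0.694
finger_force: 43.9
```

```bash
python3 - <<'E'
from h import *
s=r.sense(); print(s['time_s'],s['eef_pos'],s['gripper_width'],s['ft_force'],s['tcp_rot'].round(4))
im=snap('wrist','w8')
fit('wrist','receiver_center',[.445,-.088],.006)
cv2.imwrite('pics/c8.png',cv2.resize(im[100:,120:520,::-1],None,fx=1.5,fy=1.5,interpolation=cv2.INTER_CUBIC))
E
```

```text
12.2 [ 0.44811384 -0.06476411  0.22832072] 0.6936171119685512 [0.92588664 0.60410354 0.03045626] [ 2.0e-04  1.0e+00 -1.5e-03  1.1e-03]
receiver_center [ 0.4501 -0.0882] area ratio 0.782 0.82
```

View pics/c8.png

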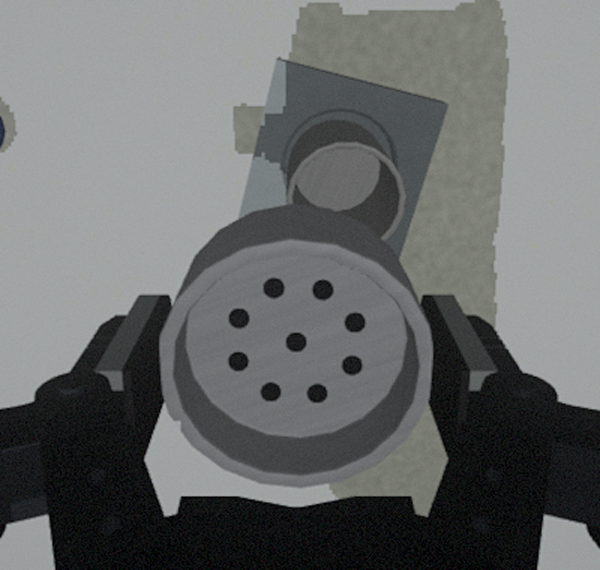

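The crop shows the held holder centred between the pads (ellipse centre (296,360)) and the receiver mouth just ahead (346,195). Moving above the mouth and lowering.

Call:
{"name": "jog_arm", "arguments": {
  "commands": [
    [[0.5,-0.0012,0.0114,0,0,0,0],[0.5,-0.0012,0.0114,0.02,0,0,0],[0.5,0,0,0.04,0,0,0],[0.5,0,0,0.03,0,0,0],[0.5,0,0,0.015,0,0,0],[0.5,0,0,0,0,0,0],[0.5,0,0,0,0,0,0]]
  ]
}}

```text
time_s: 13.0
eef_pos: [0.4461, -0.0863, 0.1226]
tcp_rot: [-0.0, 1.0, 0.0, -0.0]
ft_force: [0.1, -0.1, -0.1]
gripper_width: 0.697
finger_force: 43.9
```

Call:
{"name": "jog_arm", "arguments": {
  "commands": [
    [[0.5,-0.0005,0.0012,0.004,0,0,0],[0.5,0,0,0.002,0,0,0],[0.5,0,0,0.002,0,0,0],[0.5,0,0,0.002,0,0,0],[0.5,0,0,0.002,0,0,0],[0.5,0,0,0.002,0,0,0],[0.5,0,0,0,0,0,0]]
  ]
}}

```text
time_s: 13.7
eef_pos: [0.4451, -0.0877, 0.1079]
tcp_rot: [-0.0, 1.0, -0.0, -0.0]
ft_force: [-0.3, -0.3, -0.8]
gripper_width: 0.7
finger_force: 43.9
```

Call:
{"name": "jog_arm", "arguments": {
  "commands": [
    [[0.5,0,0,0.002,0,0,0],[0.5,0,0,0.002,0,0,0],[0.5,0,0,0.001,0,0,0],[0.5,0,0,0.0005,0,0,0],[0.5,0,0,0,0,0,0]]
  ]
}}

```text
time_s: 14.2
eef_pos: [0.4453, -0.0877, 0.1027]
tcp_rot: [-0.0, 1.0, -0.0, 0.0]
ft_force: [-0.4, 0.3, -0.8]
gripper_width: 0.697
finger_force: 43.9
```

Call:
{"name": "jog_arm", "arguments": {
  "commands": [
    [[0.5,0,0,0.0005,0,0,0],[0.5,0,0,0.0005,0,0,0],[0.5,0,0,0.0005,0,0,0],[0.5,0,0,0,0,0,0]]
  ]
}}

```text
time_s: 14.6
eef_pos: [0.446, -0.0877, 0.1025]
tcp_rot: [0.0, 1.0, -0.0, 0.001]
ft_force: [-7.7, 1.3, 30.5]
gripper_width: 0.702
finger_force: 47.3
```

Contact at the expected height. Releasing, rising, checking, then heading to the funnel.

Call:
{"name": "jog_arm", "arguments": {
  "commands": [
    [[0.5,0,0,-0.001,0,0,0],[0.8,0,0,0,0,0,0],[1,0,0,0,0,0,0],[1,0,0,0,0,0,0],[1,0,0,-0.03,0,0,0],[1,0,0,-0.05,0,0,0],[1,0,0,-0.05,0,0,0],[1,0,0,-0.02,0,0,0],[1,0,0,0,0,0,0]]
  ]
}}

```text
time_s: 15.5
eef_pos: [0.4467, -0.0879, 0.2552]
tcp_rot: [0.0, 1.0, -0.0, 0.003]
ft_force: [-0.0, 1.0, -0.7]
gripper_width: 0.999
finger_force: 0.0
```

```bash
python3 - <<'E'
from h import *
s=r.sense(); print(s['time_s'],s['eef_pos'])
im=snap('wrist','w9'); fit('wrist','holder_center',[.445,-.088],.064)
im2=cv2.resize(snap('side','s9')[160:290,290:430],(388,360),interpolation=cv2.INTER_CUBIC)
cv2.imwrite('pics/c9.png',np.hstack([im[120:480,160:480,::-1],im2[:,:,::-1]]))
E
```

```text
15.5 [ 0.44665291 -0.0878997   0.25518962]
holder_center [ 0.4438 -0.0885] area ratio 0.94 0.82
```

View pics/c9.png

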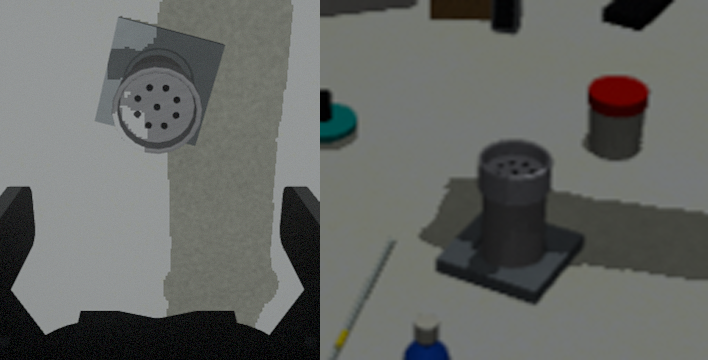

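Call:
{"name": "jog_arm", "arguments": {
  "commands": [
    [[1,0.028,-0.0365,0,0,0,0],[1,0.028,-0.0365,0,0,0,0],[1,0.028,-0.0365,0,0,0,0],[1,0.028,-0.0365,0,0,0,0],[1,0.028,-0.0365,0,0,0,0],[1,0.028,-0.0365,0,0,0,0],[1,0.028,-0.0365,0,0,0,0],[1,0,0,0,0,0,0],[1,0,0,0,0,0,0]]
  ]
}}

```text
time_s: 16.55
eef_pos: [0.6407, 0.1687, 0.2495]
tcp_rot: [0.0, 1.0, 0.001, -0.002]
ft_force: [-0.2, -1.1, 1.2]
gripper_width: 1.001
finger_force: 0.0
```

```bash
python3 - <<'E'
from h import *
s=r.sense(); print(s['time_s'],s['eef_pos'])
im=snap('wrist','w10'); fit('wrist','funnel_center',[.659,.168])
for c in('top','side'): r.snapshot(c); fit(c,'funnel_center',[.659,.168])
E
```

```text
16.55 [0.64069806 0.16866504 0.24948292]
funnel_center [0.6605 0.1632] area ratio 0.967 0.68
funnel_center [0.6617 0.1629] area ratio 0.98 0.61
```

The holder sits level on the receiver (side crop (515,165), wrist crop (155,105)). Gripping the funnel.

Call:
{"name": "jog_arm", "arguments": {
  "commands": [
    [[1,0.0095,0.0013,0.02,0,0,0],[1,0.0095,0.0013,0.04,0,0,0],[1,0,0,0.05,0,0,0],[1,0,0,0.045,0,0,0],[1,0,0,0.04,0,0,0],[1,0,0,0.0125,0,0,0],[1,0,0,0,0,0,0],[0.5,0,0,0,0,0,0],[0.5,0,0,0,0,0,0],[0.5,0,0,0,0,0,0],[0.5,0,0,0,0,0,0],[0.5,0,0,0,0,0,0]]
  ],
  "force": 40
}}

```text
time_s: 18.05
eef_pos: [0.6619, 0.1654, 0.0476]
tcp_rot: [-0.0, 1.0, -0.0, 0.002]
ft_force: [-1.2, -0.4, 7.8]
gripper_width: 0.729
finger_force: 44.3
```

```bash
python3 - <<'E'
from h import *
s=r.sense(); print(s['time_s'],s['eef_pos'],s['gripper_width'],s['tcp_rot'].round(4))
im=snap('wrist','w11'); cv2.imwrite('pics/c11.png',im[200:480,140:500,::-1])
E
```

```text
18.05 [0.66189338 0.16541383 0.04759123] 0.7294798402909739 [-4.e-04  1.e+00 -2.e-04  2.e-03]
```

View pics/c11.png

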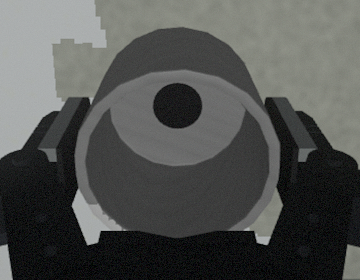

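The drain hole is visible at crop (177,105); the rim spans columns 75–281, with its far edge at row 70. Lifting and carrying it.

```bash
python3 - <<'E'
from h import *
e=r.sense()['eef_pos']; z=.062
f=(unproj('wrist',[318,270],z)-e); l=unproj('wrist',[215,355],z)-e; q=unproj('wrist',[421,355],z)-e
w=l[1]-q[1]; print(f.round(4),w.round(4),'center x',(f[0]-w/2).round(4),'y',((l[1]+q[1])/2).round(4))
E
```

```text
[ 0.0304 -0.0016  0.0144] 0.0616 center x -0.0004 y -0.0016
```

Call:
{"name": "jog_arm", "arguments": {
  "commands": [
    [[0.5,0,0,-0.03,0,0,0],[0.5,0,0,-0.05,0,0,0],[0.5,0,0,-0.05,0,0,0],[0.5,0,0,-0.05,0,0,0],[0.5,-0.031,0.036,-0.04,0,0,0],[0.5,-0.031,0.036,0,0,0,0],[0.5,-0.031,0.036,0,0,0,0],[0.5,-0.031,0.036,0,0,0,0],[0.5,-0.031,0.036,0,0,0,0],[0.5,-0.031,0.036,0,0,0,0],[0.5,-0.031,0.036,0,0,0,0],[0.5,0,0,0,0,0,0]]
  ]
}}

```text
time_s: 19.3
eef_pos: [0.446, -0.0842, 0.2585]
tcp_rot: [0.001, 1.0, -0.003, 0.001]
ft_force: [-0.7, 1.2, -1.5]
gripper_width: 0.732
finger_force: 44.5
```

Call:
{"name": "jog_arm", "arguments": {
  "commands": [
    [[0.5,0,0,0,0,0,0]]
  ]
}}

```text
time_s: 19.4
eef_pos: [0.4493, -0.0805, 0.2586]
tcp_rot: [0.0, 1.0, -0.001, 0.002]
ft_force: [0.3, 0.8, -1.0]
gripper_width: 0.728
finger_force: 44.5
```

Call:
{"name": "jog_arm", "arguments": {
  "commands": [
    [[0.5,-0.002,0.0036,0,0,0,0],[0.5,-0.002,0.0036,0.02,0,0,0],[0.5,0,0,0.04,0,0,0],[0.5,0,0,0.03,0,0,0],[0.5,0,0,0.01,0,0,0],[0.5,0,0,0,0,0,0],[0.5,0,0,0,0,0,0]]
  ]
}}

```text
time_s: 20.1
eef_pos: [0.4463, -0.0867, 0.158]
tcp_rot: [-0.0, 1.0, 0.0, 0.001]
ft_force: [0.4, 0.3, -1.4]
gripper_width: 0.727
finger_force: 44.5
```

Call:
{"name": "jog_arm", "arguments": {
  "commands": [
    [[0.5,-0.001,0.001,0.003,0,0,0],[0.5,0,0,0.002,0,0,0],[0.5,0,0,0.002,0,0,0],[0.5,0,0,0.002,0,0,0],[0.5,0,0,0.002,0,0,0],[0.5,0,0,0.002,0,0,0],[0.5,0,0,0,0,0,0]]
  ]
}}

```text
time_s: 20.8
eef_pos: [0.4442, -0.088, 0.1436]
tcp_rot: [-0.0, 1.0, -0.0, -0.0]
ft_force: [-0.4, 0.0, -1.6]
gripper_width: 0.73
finger_force: 44.5
```

Call:
{"name": "jog_arm", "arguments": {
  "commands": [
    [[0.5,0,0,0.001,0,0,0],[0.5,0,0,0.0007,0,0,0],[0.5,0,0,0.0005,0,0,0],[0.5,0,0,0,0,0,0]]
  ]
}}

```text
time_s: 21.2
eef_pos: [0.4443, -0.088, 0.1417]
tcp_rot: [-0.0, 1.0, -0.0, 0.0]
ft_force: [1.2, -0.4, -0.5]
gripper_width: 0.729
finger_force: 44.6
```

Call:
{"name": "jog_arm", "arguments": {
  "commands": [
    [[0.5,0,0,0.0005,0,0,0],[0.5,0,0,0.0003,0,0,0],[0.5,0,0,0,0,0,0]]
  ]
}}

```text
time_s: 21.5
eef_pos: [0.4448, -0.088, 0.1415]
tcp_rot: [0.0, 1.0, -0.0, 0.001]
ft_force: [-2.9, 0.7, 11.3]
gripper_width: 0.731
finger_force: 45.7
```

Seated, with contact at the expected height. Releasing and going to the lid.

Call:
{"name": "jog_arm", "arguments": {
  "commands": [
    [[0.5,0,0,-0.0005,0,0,0],[0.8,0,0,0,0,0,0],[1,0,0,0,0,0,0],[1,0,0,0,0,0,0],[1,0,0,-0.03,0,0,0],[1,0,0,-0.05,0,0,0],[1,0,0,-0.03,0,0,0],[1,0,0,0,0,0,0]]
  ]
}}

```text
time_s: 22.3
eef_pos: [0.4461, -0.0882, 0.2553]
tcp_rot: [0.001, 1.0, -0.0, 0.003]
ft_force: [-0.4, 1.3, -0.3]
gripper_width: 1.0
finger_force: 0.0
```

```bash
python3 - <<'E'
from h import *
s=r.sense(); print(s['time_s'],s['eef_pos'])
im=snap('wrist','w12'); fit('wrist','funnel_center',[.445,-.088],.094)
im2=cv2.resize(snap('side','s12')[140:270,290:430],(388,360),interpolation=cv2.INTER_CUBIC)
cv2.imwrite('pics/c12.png',np.hstack([im[120:480,160:480,::-1],im2[:,:,::-1]]))
E
```

```text
22.3 [ 0.44614632 -0.08820443  0.25534759]
funnel_center [ 0.4426 -0.0888] area ratio 0.942 0.79
```

View pics/c12.png

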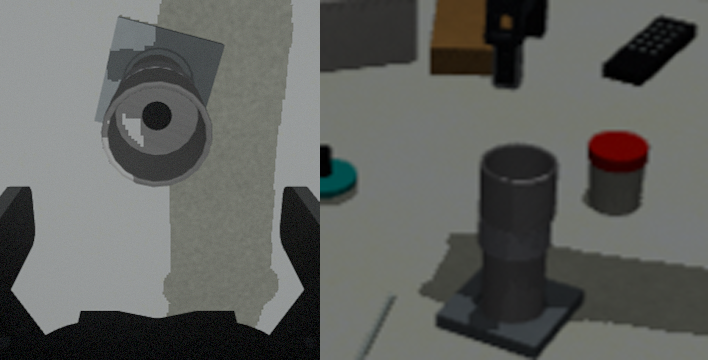

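Call:
{"name": "jog_arm", "arguments": {
  "commands": [
    [[1,0.041,0.0058,0,0,0,0],[1,0.041,0.0058,0,0,0,0],[1,0.041,0.0058,0,0,0,0],[1,0.041,0.0058,0,0,0,0],[1,0.041,0.0058,0,0,0,0],[0.6,0,0,0,0,0,0],[0.6,0,0,0,0,0,0],[0.6,0,0,0,0,0,0]]
  ]
}}

```text
time_s: 23.25
eef_pos: [0.6482, -0.1169, 0.2502]
tcp_rot: [-0.0, 1.0, -0.0, -0.001]
ft_force: [0.0, 1.1, -0.7]
gripper_width: 0.6
finger_force: 0.0
```

```bash
python3 - <<'E'
from h import *
s=r.sense(); print(s['time_s'],s['eef_pos'],s['gripper_width'])
im=snap('wrist','w13'); fit('wrist','lid_knob',[.667,-.117])
# knob top: dark pixels near lid
u=proj('wrist',[.667,-.117,.048]).astype(int); g=im.max(2)[u[1]-30:u[1]+30,u[0]-30:u[0]+30]<60
n,_,st,ce=cv2.connectedComponentsWithStats(g.astype(np.uint8)); print(u,[(st[i].tolist(),(ce[i]+u-30).round(1)) for i in range(1,n) if st[i][4]>40])
for c in('top','side'): r.snapshot(c); print(c); fit(c,'lid_knob',[.667,-.117])
E
```

```text
23.25 [ 0.64822437 -0.11689201  0.25021403] 0.6002427945317541
lid_knob [ 0.6674 -0.1163] area ratio 0.959 0.9
[315 186] [([22, 16, 19, 24, 353], array([315.9, 183.6]))]
top
lid_knob [ 0.6654 -0.1133] area ratio 0.884 0.84
side
lid_knob [ 0.6679 -0.1167] area ratio 0.877 0.85
lid_knob [ 0.6674 -0.0024] area ratio 0.815 0.62
lid_knob [ 0.6712 -0.2459] area ratio 0.722 0.56
```

The funnel is seated (side crop (517,200); wrist shows it concentric at (157,130)). Gripping the lid's knob.

Call:
{"name": "jog_arm", "arguments": {
  "commands": [
    [[0.6,0.0095,-0.0005,0.02,0,0,0],[0.6,0.0095,-0.0005,0.04,0,0,0],[0.6,0,0,0.05,0,0,0],[0.6,0,0,0.045,0,0,0],[0.6,0,0,0.04,0,0,0],[0.6,0,0,0.013,0,0,0],[0.6,0,0,0,0,0,0],[0,0,0,0,0,0,0],[0,0,0,0,0,0,0],[0,0,0,0,0,0,0],[0,0,0,0,0,0,0],[0,0,0,0,0,0,0]]
  ],
  "force": 40
}}

```text
time_s: 24.75
eef_pos: [0.6696, -0.1162, 0.0457]
tcp_rot: [0.0, 1.0, -0.0, 0.002]
ft_force: [-0.5, 0.3, 8.1]
gripper_width: 0.166
finger_force: 38.9
```

```bash
python3 - <<'E'
from h import *
s=r.sense(); print(s['time_s'],s['eef_pos'],s['gripper_width'],s['finger_force'],s['tcp_rot'].round(4))
im=snap('wrist','w14'); e=s['eef_pos']
g=im.astype(int); col=g[:,318].sum(1); print(col[150:480:6].tolist())
cv2.imwrite('pics/c14.png',im[150:480,140:500,::-1])
E
```

```text
24.75 [ 0.66961574 -0.11617897  0.04571672] 0.16560002001398996 38.86352598667145 [ 2.0e-04  1.0e+00 -2.0e-04  1.7e-03]
[393, 395, 403, 395, 398, 387, 386, 395, 387, 392, 393, 390, 394, 205, 340, 340, 337, 335, 342, 348, 336, 343, 328, 327, 77, 83, 81, 42, 64, 71, 54, 69, 32, 40, 71, 40, 26, 312, 344, 376, 377, 383, 365, 377, 383, 438, 510, 507, 123, 50, 65, 51, 49, 44, 36]
```

View pics/c14.png

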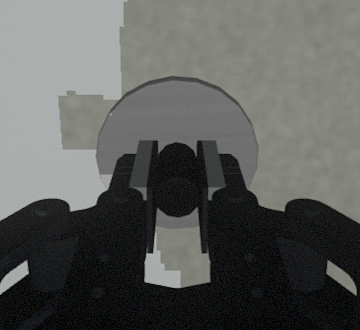

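The knob is between the pads at crop (178,180); the disc spans columns 97–258, with its far edge at row 78.

```bash
python3 - <<'E'
from h import *
e=r.sense()['eef_pos']; z=.018
f=(unproj('wrist',[318,228],z)-e); l=unproj('wrist',[236.5,305],z)-e; q=unproj('wrist',[398.5,305],z)-e; n=unproj('wrist',[318,377.5],z)-e
w=l[1]-q[1]; print(f.round(4),n.round(4),w.round(4),'center x',(f[0]-w/2).round(4),((f+n)/2).round(4),'y',((l[1]+q[1])/2).round(4))
E
```

```text
[ 0.0316 -0.0016 -0.0278] [-0.0333 -0.0017 -0.0278] 0.0646 center x -0.0007 [-0.0008 -0.0017 -0.0278] y -0.0015
```

Call:
{"name": "jog_arm", "arguments": {
  "commands": [
    [[0,0,0,-0.03,0,0,0],[0,0,0,-0.05,0,0,0],[0,0,0,-0.05,0,0,0],[0,0,0,-0.05,0,0,0],[0,0,0,-0.035,0,0,0],[0,-0.0375,-0.0047,0,0,0,0],[0,-0.0375,-0.0047,0,0,0,0],[0,-0.0375,-0.0047,0,0,0,0],[0,-0.0375,-0.0047,0,0,0,0],[0,-0.0375,-0.0047,0,0,0,0],[0,-0.0375,-0.0047,0,0,0,0],[0,0,0,0,0,0,0]]
  ]
}}

```text
time_s: 26.0
eef_pos: [0.4396, -0.0877, 0.2595]
tcp_rot: [0.001, 1.0, -0.0, 0.0]
ft_force: [0.2, 0.1, 0.3]
gripper_width: 0.168
finger_force: 39.3
```

Call:
{"name": "jog_arm", "arguments": {
  "commands": [
    [[0,0,0,0,0,0,0]]
  ]
}}

```text
time_s: 26.1
eef_pos: [0.4433, -0.0879, 0.2599]
tcp_rot: [0.0, 1.0, -0.0, 0.001]
ft_force: [0.4, -0.5, -0.3]
gripper_width: 0.164
finger_force: 39.3
```

Call:
{"name": "jog_arm", "arguments": {
  "commands": [
    [[0,0.001,0,0.015,0,0,0],[0,0,0,0.025,0,0,0],[0,0,0,0.015,0,0,0],[0,0,0,0,0,0,0],[0,0,0,0,0,0,0]]
  ]
}}

```text
time_s: 26.6
eef_pos: [0.4451, -0.0878, 0.2039]
tcp_rot: [-0.0, 1.0, -0.0, 0.0]
ft_force: [0.8, -0.1, -1.2]
gripper_width: 0.167
finger_force: 39.3
```

Call:
{"name": "jog_arm", "arguments": {
  "commands": [
    [[0,0,0,0.002,0,0,0],[0,0,0,0.002,0,0,0],[0,0,0,0.002,0,0,0],[0,0,0,0.002,0,0,0],[0,0,0,0.002,0,0,0],[0,0,0,0.001,0,0,0],[0,0,0,0,0,0,0]]
  ]
}}

```text
time_s: 27.3
eef_pos: [0.4442, -0.0878, 0.1922]
tcp_rot: [-0.0, 1.0, -0.0, -0.0]
ft_force: [0.4, 0.4, -0.6]
gripper_width: 0.164
finger_force: 39.3
```

Call:
{"name": "jog_arm", "arguments": {
  "commands": [
    [[0,0,0,0.0006,0,0,0],[0,0,0,0.0005,0,0,0],[0,0,0,0,0,0,0]]
  ]
}}

```text
time_s: 27.6
eef_pos: [0.4446, -0.0879, 0.1917]
tcp_rot: [0.0, 1.0, -0.0, 0.0]
ft_force: [-0.6, -0.5, 5.3]
gripper_width: 0.164
finger_force: 40.1
```

Contact at the seated height. Releasing and backing off.

Call:
{"name": "jog_arm", "arguments": {
  "commands": [
    [[0.3,0,0,0,0,0,0],[0.6,0,0,0,0,0,0],[0.6,0,0,0,0,0,0],[0.6,0,0,0,0,0,0],[0.6,0,0,-0.03,0,0,0],[0.6,0,0,-0.05,0,0,0],[0.6,0,0,-0.05,0,0,0],[0.6,0,0,0,0,0,0],[0.6,0,0,0,0,0,0]]
  ]
}}

```text
time_s: 28.5
eef_pos: [0.4447, -0.0879, 0.3222]
tcp_rot: [0.0, 1.0, -0.0, 0.001]
ft_force: [-1.0, -0.6, 0.3]
gripper_width: 0.597
finger_force: 0.0
```

```bash
python3 - <<'E'
from h import *
s=r.sense(); print(s['time_s'],s['eef_pos'],s['gripper_width'])
im=snap('wrist','w15'); fit('wrist','lid_knob',[.445,-.088],.146)
im2=cv2.resize(snap('side','s15')[110:310,240:440],(480,480),interpolation=cv2.INTER_CUBIC)
cv2.imwrite('pics/c15.png',np.hstack([im[:,160:480,::-1],im2[:,:,::-1]]))
E
```

```text
28.5 [ 0.44466181 -0.08787049  0.32224916] 0.5972896630256578
lid_knob [ 0.4418 -0.0883] area ratio 0.952 0.69
```

View pics/c15.png

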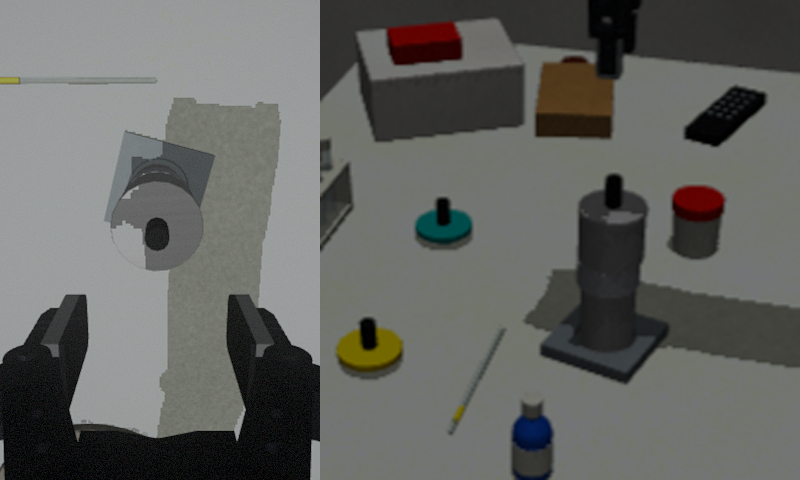

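The full stack stands upright with the lid on, knob up (side crop (612,190)). The bystanders in view, one pot and the dropper, haven't moved.

```bash
python3 -c "
from cell import r; print(r.finish_job())"
```

```text
the job is handed in; nothing more can be done
None
```

The filter unit is assembled on the stand in the order asked (receiver, holder, funnel cup, lid knob up), each part set down and released when seated, and I handed the job in at about 28.6 s without touching the pots or the dropper bottle.

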